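# Tare the kitchen scale for the onion keeper

## Task

Stand the empty onion keeper upright in the middle of the kitchen scale's round pan and let go of it. Then tare the scale: turn the bar knob in the middle of the tilted dial anticlockwise, regrasping as needed, until the long zero mark of the dial plate that turns with it stands right under the needle's tip, and take your hand away. Leave the glass jar, the garlic press and the two lids where they are.

Things in the scene. Friction and masses are not known exactly. Their poses are not given: they have to be found in the camera images.
- keeper: empty closed onion keeper of plastic, onion-shaped: flat foot 64 mm across, belly 100 mm across at 38 mm height, narrowing to a round upright stem 26 mm across from 84 to 112 mm height (the top), which is the place to grip. 0.10 to 0.21 kg, varies. Origin: centre of its underside, z up. It stands on the top board of the tier, to the left or the right of the jar.
- pan: the scale's round steel pan, 140 mm across and flat; origin: centre of its top face, z up, about 88 mm above the floor. It rests on a spring (250 N/m) and sinks 4 to 8 mm under the keeper. Each mm of sinking turns the needle 0.1 rad clockwise.
- tare_knob: dial knob with its dial plate: bar grip 60 mm long, 14 thick, 14 to 48 mm above the plate (grip at 34), on a skirt 46 mm across. Origin: on its axis at the plate; z: the axis, leaning 17 degrees from vertical to the scale's front; x: along the bar, to the zero mark. Friction 0.08 N m, stays put. Positive (anticlockwise) turn brings zero, by 1.6 to 3.1 rad once loaded; a stop blocks the other way.
- scale: the kitchen scale, fixed to the floor: white base 180 mm (x, depth) by 320 mm (y, width), 51 mm high; pan at its y = -85 mm, dial at its y = +78 mm: a drum 160 mm across with its face centre 84 mm high, tilted to the front. Origin: centre of its underside; front at -x.
- needle_tip (a point): tip of the dark steel needle above the dial plate, 60 mm from the knob's axis, 5.5 mm above the plate. The needle does not turn with the knob; it moves only with the pan and points to the scale's +x when the pan is empty.
- zero_mark (a point): the dial's zero point, on the one long thick black mark (32 by 7 mm) of the dial plate, in line with the bar grip; 60 mm from the axis, 5.5 mm above the plate: where the needle tip lies when it reads zero. It turns with the knob. The other marks are shorter and thinner, one every 10 degrees.
- tier: grey plastic stacking tier, fixed: 170 mm (x) by 280 mm (y), its top board 106 mm above the floor with a rim to 116 mm. Origin: centre of its underside. Keeper and jar stand on its top board, at about y = +70 and -70 mm of it, either way round.
- jar: small closed glass jar, 58 mm across, 75 mm high, on the tier's top board; leave alone. Origin: centre of its underside.
- press: stainless steel garlic press, 180 mm long, lying on the floor beyond the tier; leave alone. Origin: underside, middle of its length; x along it.
- lid_a: blue plastic lid, 90 mm across, 14 mm high, lying on the floor beyond the scale; leave alone. Origin: centre of its underside.
- lid_b: the matching second lid, beside the first; same size; leave alone. Origin: centre of its underside.
There are look-alikes about, which are no part of the job. Of the things like the keeper, leave any that is turquoise or yellow; of the rest the larger one is meant.

How it is judged:
By the outcome, as a careful person would: the job done as asked, in the order asked, and still so for the second after the job is handed in, with the robot touching nothing.
It also fails if it takes over 61 s, if anything falls off the work surface, if the arm or the gripper's body presses on something with over 40 N, if the wrist force passes 120 N, or if a joint passes its speed limit or range.

## Robot

A 6-joint arm with a two-finger parallel gripper is mounted at the origin on the work surface. World frame = base frame: x ahead of the robot, y to its left, z up, the work surface at z = 0. Lengths are in mm, angles in degrees, forces in N, time in s.
With the tool pointing down it reaches from about 375 to 900 mm from the base axis. Payload 3.1 kg.
Tool frame: the origin (TCP) lies at the very end of the fingers, on their centre line; the grasp point (between the pads) lies 19 mm behind it; x points along the fingers, z is the direction in which the jaws open and shut, and the axes are right-handed (so a half turn about x gives the same grasp; the last joint's range is limited). The gripper opens to 87 mm and grips with 3 to 60 N. Pads are 19 mm wide; open, the fingers measure 117 mm over their backs; the gripper's body (75 mm by 190 mm) begins 51 mm behind the grasp point.
Start: joints at [-82.764, 30.224, 82.088, -0, 67.689, -10.227], TCP at [187.587, -596.161, 222.548] pointing down, gripper open.
Joint ranges: [-176.69, 176.69], [-43.24, 126.21], [12.49, 139.97], [-82, 262], [0, 151.66], [-163.58, 163.58]. Speed limits (degrees/s): [159.86, 159.86, 180, 180, 180, 180].

## Interface

Orientations are given as [roll, pitch, yaw] about the fixed x, y, z axes, in that order (R = Rz(yaw) Ry(pitch) Rx(roll)).
In Python, from station import move_to, move_straight, movej, gripper_open, gripper_close, sleep, inverse_kinematics, state, grab_frame, camera_params, PlanningError, hand_in, look_for, regions_of, landmark_of gives the robot as it stands. The module is installed in compiled form; this text tells all that it offers. Calls block until the motion is done:
- move_to(position, orientation): joint-space move of the TCP to a pose.
- move_straight(position, ori=None, max_speed=150, force_limit=None): straight line of the TCP; ori=None keeps the orientation; max_speed is the mean speed in mm/s. With force_limit (N) it stops when the force on the tool has changed by that much, and returns True; else False.
- movej(angles): joint-space move.
- gripper_open() and gripper_close(): open the fingers fully, or close them until they stop; the grip force is fixed at half the most.
- sleep(seconds).
- inverse_kinematics(position, orientation): joint angles nearest the present ones, or None.
- state(): the state.
- grab_frame(name): name is "scene" or "top"; returns (picture, depth): 400x640x3 uint8, blue, green, red; 400x640 float32, mm along the optical axis (not along the pixel's ray), 0 where there is no reading.
- camera_params(name): a dict with "intrinsics" (3x3 intrinsics, pixels), "D" ([k1, k2, p1, p2, k3] as OpenCV has them; the pictures are not rectified), "eye" and "rotation" of the camera in the world. Camera axes: x right, y down, z forward; pixel columns grow to the right and rows downward; lengths in mm; the calibration is good to about 2 mm. A picture is of the moment at which its call begins. camera_params takes no time and is no camera call.
A pose or a line that the arm cannot do raises PlanningError and nothing moves.
- hand_in(): hands the job in, once; it reports no verdict.
Trained networks look in the newest picture that a camera, given by its name, has taken for a name from the list of things; names that differ only in an ending like _2 or _b are one class to them, and where a whole thing is asked for, a point or a joint stands for the part that bears it (a point fixed in the world has none). Each returns a list of dicts, best first, with "score" (0 to 1); they miss things now and then, are a little off and sometimes report something else, mostly with a low value. They report only what shows in the picture. A call takes as long as a camera call. They do not tell look-alikes from the thing itself.
- look_for(camera, thing): "extent" ([centre column, centre row, width, height] in pixels, round what is visible of it).
- regions_of(camera, thing): "mask" (400x640 bool, what is visible of it) and "extent" ([centre column, centre row, width, height] in pixels, round what is visible of it).
- landmark_of(camera, thing): "uv" ([column, row] in pixels: a listed point, or the origin of a listed thing).
The state is a dict: "t": time; "qpos": joint angles; "joint_velocities": joint speeds; "effort": joint torques, N m; "tool_pos": TCP position; "tool_rot": TCP orientation; "ft_force": force on the tool from outside, world axes, zero at the start; "wrist_torque": the same for the moment, N m; "finger_gap": opening from 0.0 (shut) to 1.0 (fully open).
Only numpy, scipy, OpenCV 4.12 (cv2) and the standard library are available. Lean on these libraries where they do the work, as an engineer would, in place of code of your own. Each camera call takes 0.05 s, during which the arm holds its last target. There are 200 camera calls.

## Working session

There is one attempt and no reset: what is moved stays moved. The work goes in short steps, each a Python script; the robot and the scene stay as the last script left them, time stands still between calls to the robot, and variables do not carry over. Pictures are saved under pics/ and viewed, about 8 in all and at most 12, crops included, and the job is handed in when it is done.

```bash
mkdir -p pics
cat > h.py <<'E'
import numpy as np, cv2
from station import *
def K(c):
    p=camera_params(c); return np.array(p["intrinsics"],float),np.array(p["D"],float),np.array(p["eye"],float),np.array(p["rotation"],float)
def ray(c,uv):
    k,d,e,R=K(c)
    n=cv2.undistortPoints(np.array(uv,float).reshape(-1,1,2),k,d).reshape(-1,2)
    return e,np.c_[n,np.ones(len(n))]@R.T   # R: camera->world
def at_z(c,uv,z):
    e,v=ray(c,uv); return e+v*((z-e[2])/v[:,2])[:,None]
def on_plane(c,uv,p0,n):
    e,v=ray(c,uv); return e+v*(((np.array(p0)-e)@n)/(v@n))[:,None]
def cloud(c,depth,mask):
    r,q=np.nonzero(mask&(depth>0)); e,v=ray(c,np.c_[q,r]); return e+v*depth[r,q][:,None]
def proj(c,P):
    k,d,e,R=K(c); return cv2.projectPoints((np.array(P,float).reshape(-1,3)-e)@R,np.zeros(3),np.zeros(3),k,d)[0].reshape(-1,2)
E
python3 - <<'E'
from h import *
np.set_printoptions(precision=1,suppress=True)
for c in("scene","top"):
    im,d=grab_frame(c); cv2.imwrite(f"pics/{c}0.png",im); np.save(f"{c}0.npy",d)
    p=camera_params(c); print(c,p["eye"],np.array(p["rotation"]).tolist())
    for t in("keeper","pan","tare_knob","scale","tier","jar","needle_tip","zero_mark"):
        print(t,[(round(r["score"],2),np.round(r["uv"],1).tolist()) for r in landmark_of(c,t)])
    print([(round(r["score"],2),r["extent"]) for r in look_for(c,"keeper")])
print(state())
E
```

```text
scene [ 927.6 -598.5  921.1] [-140.74534639728034, 0.8523123270543439, 31.233235489224317]
keeper [(0.95, [230.9, 221.4]), (0.84, [269.5, 202.2]), (0.66, [339.7, 342.4]), (0.64, [284.7, 244.7])]
pan [(0.72, [354.4, 174.0])]
tare_knob [(0.84, [371.6, 136.5]), (0.38, [284.3, 247.4])]
scale [(0.61, [363.6, 176.5]), (0.25, [282.0, 244.8])]
tier [(0.98, [266.4, 292.9]), (0.5, [348.5, 300.0])]
jar [(0.81, [253.2, 300.3])]
needle_tip [(0.52, [390.3, 132.8])]
zero_mark [(0.6, [353.0, 132.4])]
[(0.94, [339.2, 338.6, 49.8, 50.7]), (0.84, [283.9, 235.8, 48.1, 52.1]), (0.6, [270.4, 193.4, 28.4, 28.2])]
top [487.  -33.8 849.1] [-172.55125477966183, -1.3465922231234706, -91.67770058063624]
keeper [(0.7, [424.2, 125.3]), (0.63, [319.2, 278.7]), (0.62, [395.3, 201.3]), (0.58, [369.4, 304.7])]
pan [(0.71, [248.3, 187.8])]
tare_knob [(0.6, [170.7, 214.0]), (0.57, [292.9, 115.6])]
scale [(0.72, [215.9, 205.2])]
tier [(0.98, [425.7, 206.7])]
jar [(0.73, [464.4, 190.1])]
needle_tip [(0.57, [159.3, 184.1]), (0.46, [396.3, 200.1])]
zero_mark [(0.85, [175.2, 239.5])]
[(0.96, [323.2, 281.5, 33.4, 31.7]), (0.77, [432.4, 117.2, 50.4, 45.8]), (0.73, [400.9, 197.2, 57.1, 54.0]), (0.63, [372.1, 305.5, 37.0, 35.8]), (0.58, [472.0, 186.2, 38.0, 29.6]), (0.49, [293.6, 116.7, 43.8, 39.0])]
{'t': 1.0, 'qpos': array([-82.8,  30.2,  82.1,   0. ,  67.7, -10.2]), 'joint_velocities': array([-0. , -0. , -0. ,  0. , -0.1, -0. ]), 'effort': array([  0. , -44. , -17.7,   0.1,   0.1,  -0. ]), 'tool_pos': array([ 187.6, -596.2,  222.6]), 'tool_rot': array([ 32.5,  90. , -40. ]), 'ft_force': array([-1.4,  0. , -0.1]), 'wrist_torque': array([ 0., -0.,  0.]), 'finger_gap': 0.9999319413508351}
```

```bash
ls pics; ls
```

```text
scene0.png
top0.png
h.py
pics
scene0.npy
top0.npy
```

```bash
sed -i 's/np.array(p\["rotation"\],float)$/Rot.from_euler("xyz",p["rotation"],degrees=True).as_matrix()/; s/^import numpy as np, cv2/import numpy as np, cv2\nfrom scipy.spatial.transform import Rotation as Rot/' h.py
python3 - <<'E'
import cv2,numpy as np
a=cv2.imread("pics/scene0.png");b=cv2.imread("pics/top0.png")
cv2.imwrite("pics/topv.png",cv2.resize(b[60:380,80:560],(800,533),interpolation=cv2.INTER_CUBIC))
cv2.imwrite("pics/scenev.png",cv2.resize(a[80:380,150:550],(800,600),interpolation=cv2.INTER_CUBIC))
E
```

```text
(no output)
```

View pics/topv.png

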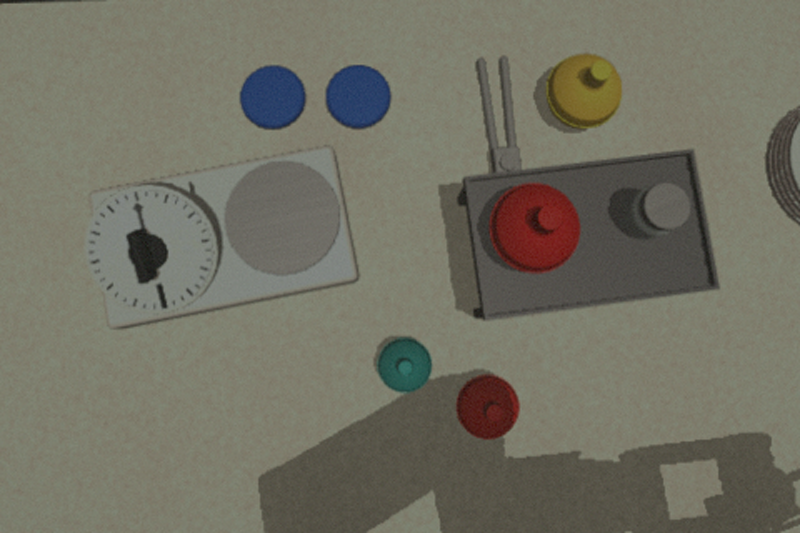

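View pics/scenev.png

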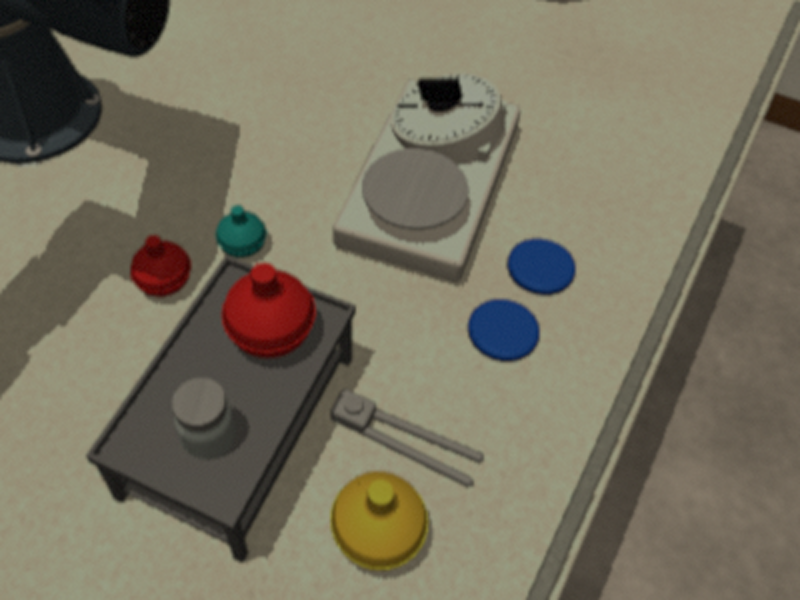

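Candidates for the keeper, as pixels in the top picture:
- Large red at (400,197), on the tier beside the jar.
- Small red at (372,304), on the floor.
- Turquoise at (322,281).
- Yellow at (432,117).

The large red one is meant: it isn't turquoise or yellow, it is the larger red one, and it stands on the tier. The zero mark (about (177,238)) faces the scale's front and the needle points to the back.

Run:
```python
from h import *
np.set_printoptions(precision=1,suppress=True)
for c,boxes in(("top",dict(k=(360,440,160,235),pan=(212,286,155,230),dial=(128,212,168,250))),("scene",dict(k=(258,310,208,262),pan=(328,388,152,198),dial=(342,402,112,150)))):
    im=cv2.imread(f"pics/{c}0.png");d=np.load(f"{c}0.npy")
    b=im.astype(int)
    red=(b[...,2]>90)&(b[...,1]<60)
    def box(n):
        x0,x1,y0,y1=boxes[n]; m=np.zeros(d.shape,bool); m[y0:y1,x0:x1]=1; return m
    P=cloud(c,d,box("k")&red)
    print(c,"keeper n",len(P),"zmax",np.percentile(P[:,2],99.5))
    zt=np.percentile(P[:,2],99.5); T=P[P[:,2]>zt-6]; print(" stem top",len(T),(T.min(0)+T.max(0))/2,T.mean(0),np.ptp(T,axis=0))
    for z0,z1 in((125,150),(150,170),(188,200)):
        T=P[(P[:,2]>z0)&(P[:,2]<z1)]
        if len(T)>5:
            f=np.linalg.lstsq(np.c_[2*T[:,:2],np.ones(len(T))],(T[:,:2]**2).sum(1),rcond=None)[0]; print("  circ",z0,f[:2],np.sqrt(max(0,f[2]+f[:2]@f[:2])))
    P=cloud(c,d,box("pan")); T=P[abs(P[:,2]-88)<6]; 
    print(" pan",len(T),(np.percentile(T,.5,axis=0)+np.percentile(T,99.5,axis=0))/2,np.ptp(T,axis=0),T.mean(0))
    P=cloud(c,d,box("dial")); 
    best=None
    rng=np.random.default_rng(0); W=P[P[:,2]>55]
    for _ in range(500):
        q=W[rng.choice(len(W),3,False)]; n=np.cross(q[1]-q[0],q[2]-q[0]); l=np.linalg.norm(n)
        if l<100: continue
        n/=l; n*=np.sign(n[2])
        if n[2]>.985 or n[2]<.92: continue
        s=(abs((W-q[0])@n)<2).sum()
        if best is None or s>best[0]: best=(s,n,q[0])
    I=W[abs((W-best[2])@best[1])<3]; m=I.mean(0); n=np.linalg.svd(I-m)[2][2]; n*=np.sign(n[2])
    print(" dial",len(I),m,n,"tilt",np.degrees(np.arccos(n[2])),"az",np.degrees(np.arctan2(n[1],n[0])),(I.min(0)+I.max(0))/2,np.ptp(I,axis=0))
a=cv2.imread("pics/top0.png")
cv2.imwrite("pics/crop1.png",np.hstack([cv2.resize(a[160:330,350:450],(400,600)) [:400*0+600],cv2.resize(a[160:260,120:220],(400,600))]))
im=np.hstack([cv2.resize(a[165:235,365:435],(400,400),interpolation=2),cv2.resize(a[160:260,125:225],(400,400),interpolation=2)]);cv2.imwrite("pics/crop1.png",im)
```

```text
top keeper n 1896 zmax 221.31925556191595
 stem top 174 [ 585.9 -195.1  219.2] [ 585.1 -194.9  219.5] [24.7 24.   6.4]
  circ 125 [ 585.5 -194.9] 50.154601740257654
  circ 150 [ 584.9 -195.2] 43.036352429288584
  circ 188 [ 585.8 -195.3] 15.564995967969836
 pan 3703 [613.7  96.7  89.4] [138.7 137.2   9.4] [613.2  96.6  89.5]
 dial 4160 [580.  254.5  86.6] [-0.3 -0.1  1. ] tilt 17.237025740639282 az -170.1712364601282 [579.3 255.4  85. ] [149.2 160.2  49.4]
scene keeper n 1234 zmax 219.75664498805705
 stem top 97 [ 585.8 -194.9  217.5] [ 586.7 -195.5  217.7] [24.6 22.4  6.2]
  circ 125 [ 585.2 -192.4] 50.1496527249015
  circ 150 [ 585.  -193.8] 42.019665391975536
  circ 188 [ 586.3 -192.5] 14.045885421303247
 pan 1717 [614.7 111.9  87.6] [139.4 181.6  11.9] [615.9  97.3  88. ]
 dial 1062 [585.5 247.1  86.8] [-0.3 -0.1  1. ] tilt 17.187021059955764 az -169.59840526721337 [578.7 257.2  84.8] [151.1 150.6  51.2]
```

View pics/crop1.png

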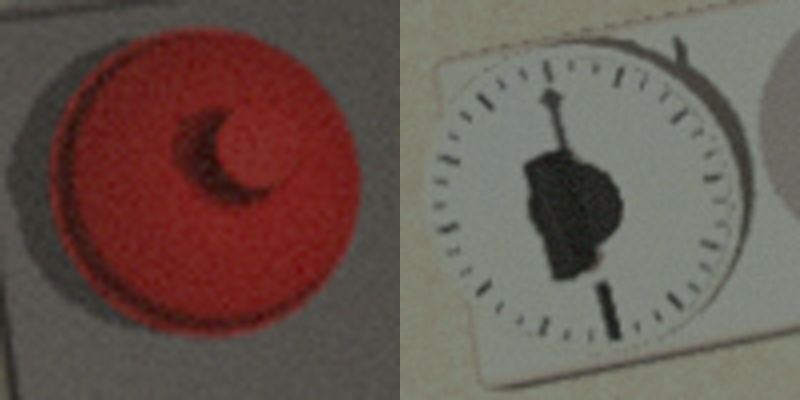

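The crop confirms the big red keeper with its stem at world (585.6, -195); the pan is at (614, 96.7). Next is the grasp.

```bash
cat >> h.py <<'E'
import warnings; warnings.filterwarnings("ignore")
np.set_printoptions(precision=2,suppress=True)
def ori(x,z):
    x=np.array(x,float)/np.linalg.norm(x); z=np.array(z,float)-x*(np.array(z,float)@x); z/=np.linalg.norm(z)
    return Rot.from_matrix(np.c_[x,np.cross(z,x),z]).as_euler("xyz",degrees=True).tolist()
def down(th): return ori([0,0,-1],[np.cos(np.radians(th)),np.sin(np.radians(th)),0])
E
python3 - <<'E'
from h import *
for th in (0,45,90,135,180,-45,-90): print(th,[None if q is None else np.round(q,1) for q in(inverse_kinematics([585.6,-195,300],down(th)),inverse_kinematics([585.6,-195,193],down(th)),inverse_kinematics([614,96.7,260],down(th)))])
n=np.array([-np.sin(np.radians(17))*np.cos(np.radians(10)),-np.sin(np.radians(17))*np.sin(np.radians(10)),np.cos(np.radians(17))])
for th in range(-180,180,45):
    q=inverse_kinematics(np.array([580,256,85])+n*16,ori(-n,[np.cos(np.radians(th)),np.sin(np.radians(th)),0])); print(th,None if q is None else np.round(q,1))
E
```

```text
0 [array([-28.8,  25.3,  77.8,   0. ,  76.9, -28.8]), array([-28.8,  31.5,  85. ,   0. ,  63.5, -28.8]), array([-1.3, 27.8, 80.1, -0. , 72.1, -1.3])]
45 [array([-28.8,  25.3,  77.8,   0. ,  76.9, -73.8]), array([-28.8,  31.5,  85. ,   0. ,  63.5, -73.8]), array([ -1.3,  27.8,  80.1,  -0. ,  72.1, -46.3])]
90 [array([ -28.8,   25.3,   77.8,    0. ,   76.9, -118.8]), array([ -28.8,   31.5,   85. ,    0. ,   63.5, -118.8]), array([ -1.3,  27.8,  80.1,  -0. ,  72.1, -91.3])]
135 [None, None, array([  -1.3,   27.8,   80.1,   -0. ,   72.1, -136.3])]
180 [array([-28.8,  25.3,  77.8,   0. ,  76.9, 151.2]), array([-28.8,  31.5,  85. ,   0. ,  63.5, 151.2]), None]
-45 [array([-28.8,  25.3,  77.8,   0. ,  76.9,  16.2]), array([-28.8,  31.5,  85. ,   0. ,  63.5,  16.2]), array([-1.3, 27.8, 80.1, -0. , 72.1, 43.7])]
-90 [array([-28.8,  25.3,  77.8,   0. ,  76.9,  61.2]), array([-28.8,  31.5,  85. ,   0. ,  63.5,  61.2]), array([-1.3, 27.8, 80.1, -0. , 72.1, 88.7])]
-180 [  14.4   35.5  100.4   -2.8   27.2 -162.9]
-135 [ 14.4  35.5 100.4  -2.8  27.2 150.5]
-90 [ 14.4  35.5 100.4  -2.8  27.2 106.3]
-45 [ 14.4  35.5 100.4  -2.8  27.2  62.9]
0 [ 14.4  35.5 100.4  -2.8  27.2  17.1]
45 [ 14.4  35.5 100.4  -2.8  27.2 -29.5]
90 [ 14.4  35.5 100.4  -2.8  27.2 -73.7]
135 [  14.4   35.5  100.4   -2.8   27.2 -117.1]
```

Run:
```python
from h import *
o=down(-45)
move_to([585.6,-195,300],o)
print(move_straight([585.6,-195,194],max_speed=120,force_limit=15))
f0=state()["ft_force"]; print(state()["tool_pos"],f0)
gripper_close(); s=state(); print("gap mm",s["finger_gap"]*87)
move_straight([585.6,-195,300],max_speed=120); sleep(.3)
s=state(); print("weight",s["ft_force"]-f0,"gap",s["finger_gap"]*87)
move_to([614,96.7,300],o); sleep(.2)
s=state();print(s["tool_pos"],s["t"])
for c in("scene","top"):
    im,d=grab_frame(c); cv2.imwrite(f"pics/{c}1.png",im); np.save(f"{c}1.npy",d)
    b=im.astype(int); m=(b[...,2]>60)&(b[...,1]<45); m[:,330:]&=c=="scene"
    P=cloud(c,d,m); P=P[(P[:,2]>170)&(np.hypot(P[:,0]-614,P[:,1]-96.7)<80)]
    print(c,len(P),P.min(0),P.max(0))
    T=P[(P[:,2]>210)&(P[:,2]<250)]
    f=np.linalg.lstsq(np.c_[2*T[:,:2],np.ones(len(T))],(T[:,:2]**2).sum(1),rcond=None)[0]; print(" circ",f[:2],np.sqrt(f[2]+f[:2]@f[:2]))
```

```text
False
[ 586.19 -195.36  194.78] [-0.23 -0.5   0.09]
gap mm 25.205209453514566
weight [ 0.22  0.09 -1.33] gap 25.201409355990215
[614.31  95.07 299.97] 7.7667
scene 1105 [571.9   45.33 217.93] [664.79 123.54 325.22]
 circ [616.93  91.82] 43.13854943423064
top 1085 [559.81  47.06 251.7 ] [648.44 128.39 405.98]
 circ [0. 0.] 0.0
```

Run:
```python
from h import *
move_straight([614,96.8,190],max_speed=120); sleep(.3); f0=state()["ft_force"]; print(state()["tool_pos"])
print(move_straight([614,96.8,171.5],max_speed=30,force_limit=8)); sleep(.2)
s=state(); print(s["tool_pos"],s["ft_force"]-f0)
gripper_open(); sleep(.2)
move_straight([614,96.8,280],max_speed=120); move_to([480,0,330],down(-45)); sleep(.2)
print(state()["t"])
for c in("scene","top"):
    im,d=grab_frame(c); cv2.imwrite(f"pics/{c}2.png",im); np.save(f"{c}2.npy",d)
    for t in("keeper","pan","tare_knob","needle_tip","zero_mark"):
        print(c,t,[(round(r["score"],2),np.round(r["uv"],1).tolist()) for r in landmark_of(c,t)])
    b=im.astype(int); P=cloud(c,d,(b[...,2]>90)&(b[...,1]<60)); P=P[np.hypot(P[:,0]-614,P[:,1]-96.7)<90]
    if len(P): 
        print(len(P),"zmax",P[:,2].max()); T=P[P[:,2]>P[:,2].max()-6]; print(T.min(0),T.max(0))
a=cv2.imread("pics/top2.png");b=cv2.imread("pics/scene2.png")
cv2.imwrite("pics/v2.png",np.hstack([cv2.resize(a[140:270,120:300],(450,325),interpolation=2),cv2.resize(b[80:210,325:445],(300,325),interpolation=2)]))
```

```text
[614.25  96.8  190.58]
False
[613.93  96.85 171.69] [0.38 1.42 1.72]
13.5917
scene keeper [(0.96, [354.0, 174.7]), (0.91, [337.2, 343.8]), (0.71, [232.6, 220.4]), (0.6, [269.1, 200.7])]
scene pan [(0.62, [357.3, 174.1])]
scene tare_knob [(0.61, [368.9, 132.4]), (0.46, [350.3, 299.8])]
scene needle_tip [(0.72, [250.7, 296.5])]
scene zero_mark [(0.7, [354.0, 130.8])]
726 zmax 197.19561454105462
[605.51  85.1  192.14] [625.68 108.21 197.2 ]
top keeper [(0.86, [247.6, 190.7]), (0.8, [369.1, 303.4]), (0.61, [426.6, 122.8])]
top pan [(0.42, [462.0, 189.3])]
top tare_knob [(0.29, [250.6, 191.6])]
top needle_tip []
top zero_mark []
1351 zmax 198.98027579475797
[602.07  85.17 193.7 ] [625.21 109.6  198.98]
```

View pics/v2.png

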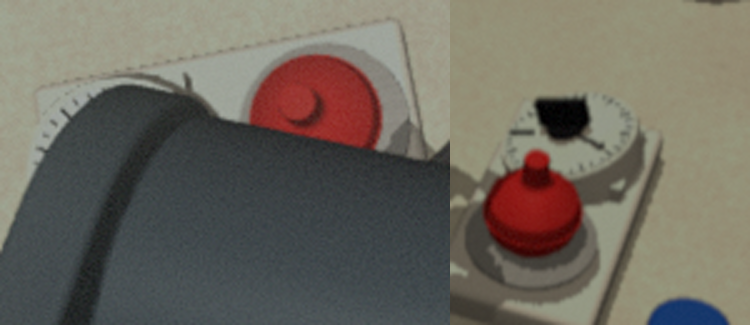

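The keeper stands upright at (613.7, 97.3), in the centre of the pan. In the scene camera the needle tip is near (385,139), and the arm hides the dial from above. I'll move the arm aside and measure the dial.

```bash
cat >> h.py <<'E'
az=np.radians(10.0); t17=np.radians(17)
n=np.array([-np.sin(t17)*np.cos(az),-np.sin(t17)*np.sin(az),np.cos(t17)])
ys=np.array([-np.sin(az),np.cos(az),0]); xs=np.cross(ys,n)   # in-plate axes: xs to the scale's back
def rectify(c,im,O,h=5.5,s=4,r=85):
    g=np.arange(-r*s,r*s+1)/s
    # picture: up = xs, left = ys
    X=-g[:,None]; Y=-g[None,:]
    P=O+n*h+X[...,None]*xs+Y[...,None]*ys
    uv=proj(c,P).reshape(len(g),len(g),2).astype(np.float32)
    return cv2.remap(im,uv[...,0],uv[...,1],cv2.INTER_CUBIC)
E
python3 - <<'E'
from h import *
move_to([520,-230,330],down(-45)); sleep(.2)
O=np.array([580,256,85.])
vs=[]
for c in("scene","top"):
    im,d=grab_frame(c); cv2.imwrite(f"pics/{c}3.png",im); np.save(f"{c}3.npy",d)
    for t in("tare_knob","needle_tip","zero_mark"):
        for r in landmark_of(c,t)[:2]:
            uv=r["uv"]; p=on_plane(c,[uv],O+n*(5.5 if t!="tare_knob" else 0),n)[0]; q=p-O
            print(c,t,round(r["score"],2),np.round(uv,1),"plane xy",q@xs,q@ys,"ang",np.degrees(np.arctan2(q@ys,q@xs)))
    vs.append(rectify(c,im,O,s=2.3))
    # dial outline + bar points from depth
    m=np.ones(d.shape,bool); P=cloud(c,d,m); P=P[np.linalg.norm(P[:,:2]-O[:2],axis=1)<95]
    h=(P-O)@n; I=P[abs(h)<2.5]-O; I=I[np.hypot(I@xs,I@ys)<84]; print(" plate mean h",((I)@n).mean(),"x",np.percentile(I@xs,[.5,99.5]),"y",np.percentile(I@ys,[.5,99.5]))
    B=P[(h>43)&(h<53)]-O; 
    if len(B)>10:
        b=np.c_[B@xs,B@ys]; cc,sz,an=cv2.minAreaRect(b.astype(np.float32)); print(" bar",len(B),"centre",cc,sz,an,"h",np.percentile(B@n,[5,50,95]))
print(state()["t"])
cv2.imwrite("pics/v3.png",np.hstack(vs))
E
```

```text
scene zero_mark 0.55 [352.1 132. ] plane xy -59.882025617889866 -1.4725163379132697 ang -178.59136408216406
 plate mean h 0.36109472160570033 x [-78.08  76.4 ] y [-70.76  76.92]
 bar 72 centre (-1.3282604217529297, -0.9316377639770508) (59.81559753417969, 15.55024242401123) 1.1334431171417236 h [43.27 46.48 49.46]
top tare_knob 0.69 [170.3 210.8] plane xy -3.1101944823989167 0.3508169983051962 ang 173.5644753004156
top needle_tip 0.51 [173.1 182.6] plane xy 51.253658137499755 -20.963319452872113 ang -22.24511055679636
top zero_mark 0.56 [177.8 239.7] plane xy -63.021963313673325 -1.2482757273761105 ang -178.86529114093327
top zero_mark 0.46 [248.  189.8] plane xy 8.20937507370933 -161.42655521425345 ang -87.08872136843661
 plate mean h 1.0124677741067294 x [-77.11  75.31] y [-77.71  77.15]
 bar 218 centre (-1.376993179321289, -0.04091358184814453) (12.913147926330566, 57.77772903442383) 89.86760711669922 h [44.6  48.02 50.59]
15.7167
```

View pics/v3.png

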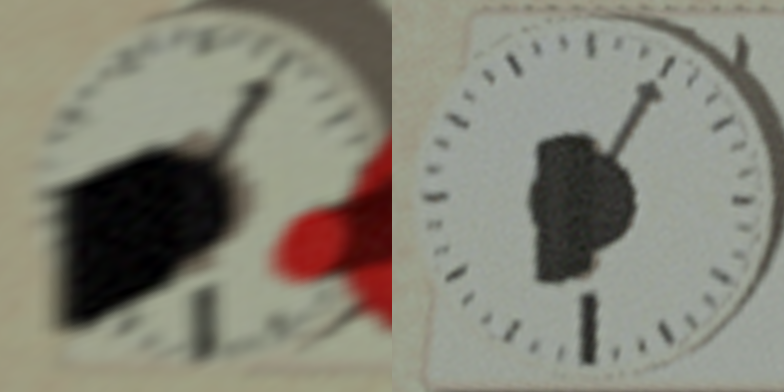

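The rectified top view has its centre at (588,196). It shows the zero mark at 180° (bottom) and the needle at about -30.4°. That agrees with the weight: 1.33 N gives 5.3 mm of sinking, or 0.53 rad. The turn needed is about +150°; I'll do 148 first and then check.

```bash
cat >> h.py <<'E'
OK=np.array([580,256,85.])-1.3*xs-0.3*ys+0.5*n
E
python3 - <<'E'
from h import *
o=ori(-n,-ys)
move_to((OK+n*190).tolist(),o)
move_straight((OK+n*80).tolist(),max_speed=150)
sleep(.1); f0=state()["ft_force"]
print(move_straight((OK+n*16).tolist(),max_speed=80,force_limit=12)); sleep(.2)
s=state(); e=s["tool_pos"]-OK; print("tcp in dial frame",e@xs,e@ys,e@n,s["ft_force"]-f0)
gripper_close(); s=state(); print("gap",s["finger_gap"]*87,s["ft_force"]-f0,s["qpos"])
q=s["qpos"].copy(); q0=q[5]
for a in(40,80,120,148):
    q[5]=q0-a; movej(q.tolist()); s=state(); print(a,s["ft_force"]-f0,s["wrist_torque"],s["finger_gap"]*87)
sleep(.3); s=state(); e=s["tool_pos"]-OK; R=Rot.from_euler("xyz",s["tool_rot"],degrees=True).as_matrix(); z=R[:,2]
print("jaw angle",np.degrees(np.arctan2(z@ys,z@xs)),"pos",e@xs,e@ys,e@n,s["t"])
E
```

```text
False
tcp in dial frame 0.41081380830438735 0.053389448215443565 16.55261354736536 [ 0.3  -1.06  0.66]
gap 13.895764943055 [-0.66  4.33  0.77] [ 14.44  35.38 100.64  -2.71  27.03  96.7 ]
40 [-1.71  4.41  0.17] [0.68 0.29 0.29] 13.702256637523265
80 [-2.23  6.07 -0.84] [0.79 0.31 0.39] 13.755213667371743
120 [-3.71  5.23  1.03] [0.85 0.27 0.35] 13.725472133033454
148 [-3.72  3.74  0.83] [0.74 0.32 0.31] 13.663045064411834
jaw angle 57.887730224819855 pos -1.6841733111193076 1.5195316057150416 15.994141229391373 23.7333
```

```bash
cat > look.py <<'E'
from h import *
def look(k):
    im,d=grab_frame("top"); cv2.imwrite(f"pics/top{k}.png",im)
    for t in("needle_tip","zero_mark"):
        for r in landmark_of("top",t)[:2]:
            p=on_plane("top",[r["uv"]],OK+n*5.5,n)[0]-OK; print(t,round(r["score"],2),np.round(r["uv"],1),p@xs,p@ys,"ang",np.degrees(np.arctan2(p@ys,p@xs)))
    P=cloud("top",d,np.ones(d.shape,bool)); P=P[np.linalg.norm(P[:,:2]-OK[:2],axis=1)<95]; h=(P-OK)@n
    B=P[(h>41)&(h<53)]-OK; print(" bar",len(B),cv2.minAreaRect(np.c_[B@xs,B@ys].astype(np.float32)))
    v=rectify("top",im,OK,s=4,r=75); cv2.imwrite(f"pics/v{k}.png",v[:600,:600]); print(state()["t"])
E
python3 - <<'E'
from look import *
gripper_open(); sleep(.1)
p=state()["tool_pos"]
move_straight((p+n*90).tolist(),max_speed=150)
move_to([520,-100,330],down(0)); move_to([520,-230,330],down(-45)); sleep(.2)
look(4)
E
```

```text
needle_tip 0.48 [174.3 183.2] 50.96327114566015 -22.81507721552098 ang -24.116957996192568
zero_mark 0.65 [179.9 180. ] 54.962664960771356 -35.02060019710138 ang -32.504093577539145
 bar 229 ((0.19136810302734375, -0.3390979766845703), (14.003212928771973, 57.792198181152344), 58.75149154663086)
28.3083
```

View pics/v4.png

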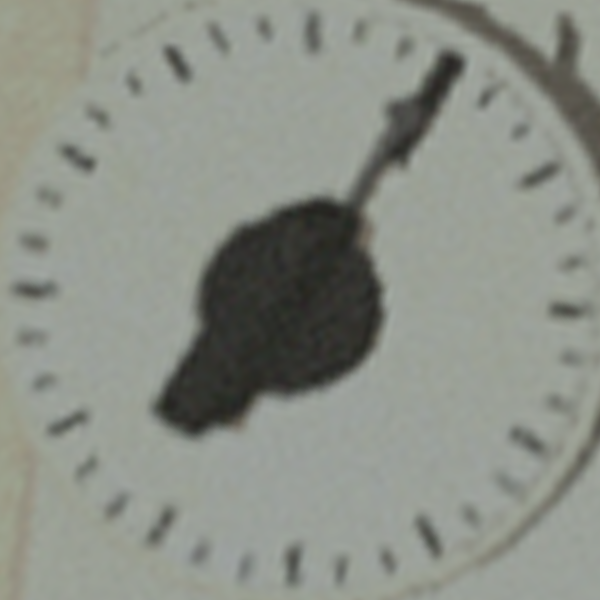

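Run:
```python
from h import *
def polar(k,h):
    v=cv2.cvtColor(rectify("top",cv2.imread(f"pics/top{k}.png"),OK,h=h,s=4,r=85),cv2.COLOR_BGR2GRAY).astype(float)
    A=np.arange(0,360,.25); r=np.arange(24,80,.5)
    a=np.radians(A)[None]; x=r[:,None]*np.cos(a); y=r[:,None]*np.sin(a)
    return A,r,cv2.remap(v.astype(np.float32),(340-4*y).astype(np.float32),(340-4*x).astype(np.float32),1)
def prof(k,h,lo,hi,a0,w=12):
    A,r,p=polar(k,h); out=[]
    for R in range(lo,hi,4):
        s=p[(r>=R)&(r<R+4)].mean(0); d=(A-a0+180)%360-180; m=abs(d)<w
        dk=np.clip(np.percentile(s[m],80)-s[m]-15,0,None); out.append((R+2,round(a0+(dk*d[m]).sum()/max(dk.sum(),1e-6),2),round(dk.max())))
    return out
print("needle k3",prof(3,5.5,30,64,-30))
print("needle k0",prof(0,5.5,30,64,0))
print("zero k0",prof(0,0,40,76,180))
print("zero k3",prof(3,0,40,76,180))
print("zero k4",prof(4,0,62,76,-31))
# tick phase (r 64-72), harmonic 36, and centre error (harmonic-free: first-order modulation)
for k in(0,3,4):
    A,r,p=polar(k,0); s=p[(r>64)&(r<74)].mean(0); print(k,"tick phase",np.degrees(np.angle((s.max()-s)@np.exp(1j*36*np.radians(A))))/36)
```

```text
needle k3 [(32, np.float64(-29.38), 67), (36, np.float64(-29.46), 69), (40, np.float64(-29.63), 67), (44, np.float64(-29.62), 65), (48, np.float64(-29.69), 63), (52, np.float64(-29.66), 72), (56, np.float64(-29.95), 64), (60, np.float64(-29.59), 7), (64, np.float64(-30.88), 49)]
needle k0 [(32, np.float64(0.95), 57), (36, np.float64(0.86), 58), (40, np.float64(0.77), 54), (44, np.float64(0.7), 53), (48, np.float64(0.32), 58), (52, np.float64(0.26), 60), (56, np.float64(0.51), 58), (60, np.float64(0.06), 12), (64, np.float64(-1.24), 36)]
zero k0 [(42, np.float64(178.37), 27), (46, np.float64(178.11), 85), (50, np.float64(178.14), 85), (54, np.float64(178.29), 82), (58, np.float64(178.36), 85), (62, np.float64(178.35), 87), (66, np.float64(178.57), 82), (70, np.float64(178.9), 81), (74, np.float64(178.52), 19)]
zero k3 [(42, np.float64(178.31), 37), (46, np.float64(178.09), 101), (50, np.float64(178.16), 100), (54, np.float64(178.27), 103), (58, np.float64(178.28), 102), (62, np.float64(178.37), 102), (66, np.float64(178.55), 100), (70, np.float64(178.95), 102), (74, np.float64(178.47), 23)]
zero k4 [(64, np.float64(-31.32), 101), (68, np.float64(-31.56), 104), (72, np.float64(-31.88), 44), (76, np.float64(-31.0), 0)]
0 tick phase -0.541821588328188
3 tick phase -0.5626620080123018
4 tick phase -2.0247191876402555
```

Ring-tick phase and direct profile agree. The zero mark is at about -32.0° and the needle at about -30.7 to -30.9°, so about 1.3° more anticlockwise is needed. I'll regrasp and trim it.

```bash
python3 - <<'E'
from look import *
C=OK+0.8*ys
j=np.radians(58); z=np.cos(j)*xs+np.sin(j)*ys
o=ori(-n,z)
move_to([520,-100,330],down(0)); move_to((C+n*190).tolist(),o)
move_straight((C+n*80).tolist(),max_speed=150); f0=state()["ft_force"]
print(move_straight((C+n*16).tolist(),max_speed=80,force_limit=12)); sleep(.2)
def jaw():
    s=state(); z=Rot.from_euler("xyz",s["tool_rot"],degrees=True).as_matrix()[:,2]; e=s["tool_pos"]-C
    print("bar by jaw",np.degrees(np.arctan2(z@ys,z@xs))-90,"pos",e@xs,e@ys,e@n,s["ft_force"]-f0); return s
q=jaw()["qpos"].copy(); gripper_close(); sleep(.2); jaw()
q[5]-=1.3; movej(q.tolist()); sleep(.4); p=jaw()["tool_pos"]
gripper_open(); sleep(.1)
move_straight((p+n*90).tolist(),max_speed=150)
move_to([520,-100,330],down(0)); move_to([520,-230,330],down(-45)); sleep(.2)
look(5)
E
cat > ang.py <<'E'
from h import *
def go(k):
    v=cv2.cvtColor(rectify("top",cv2.imread(f"pics/top{k}.png"),OK,h=0,s=4,r=85),cv2.COLOR_BGR2GRAY).astype(np.float32)
    A=np.arange(0,360,.25); r=np.arange(24,80,.5); a=np.radians(A)[None]
    p=cv2.remap(v,(340-4*r[:,None]*np.sin(a)).astype(np.float32),(340-4*r[:,None]*np.cos(a)).astype(np.float32),1)
    s=p[(r>64)&(r<74)].mean(0); print(k,"tick phase",np.degrees(np.angle((s.max()-s)@np.exp(1j*36*np.radians(A))))/36)
    s=p[(r>63)&(r<70)].mean(0); d=(A+31+180)%360-180; m=abs(d)<12; dk=np.clip(np.percentile(s[m],80)-s[m]-15,0,None); print("mark",-31+(dk*d[m]).sum()/dk.sum())
go(4); go(5)
E
python3 ang.py
```

```text
False
bar by jaw -31.99521014369914 pos 0.4162958849667556 0.08240633541228991 16.561241710828853 [-0.3  -1.39  0.16]
bar by jaw -32.00340639180291 pos -0.10514658511796415 -0.18368189059249515 15.992537433798024 [ 0.14 -1.78  0.76]
bar by jaw -30.69146986315245 pos -0.15187991648932858 -0.12655602885743353 16.06498936419274 [ 3.36 -2.42 -9.28]
zero_mark 0.87 [176.8 183.2] 50.002487496050875 -27.57269529578503 ang -28.873505159402477
zero_mark 0.46 [464.5 189.8] -79.01839160109768 -601.0310896293367 ang -97.48979973828678
 bar 226 ((-0.08246803283691406, 0.10187721252441406), (14.263103485107422, 57.83433151245117), 61.19635772705078)
38.8667
4 tick phase -2.0247191876402555
mark -31.564432990322057
5 tick phase -0.6095770466856326
mark -30.36454150249326
```

View pics/v5.png

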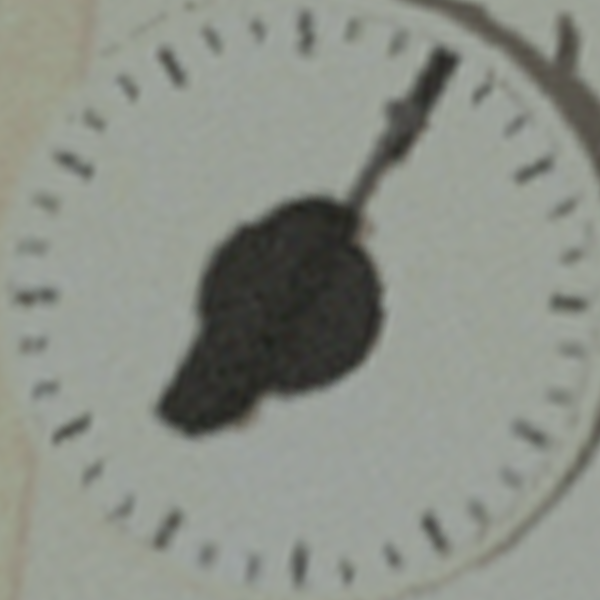

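The ring phase now puts the zero mark at -30.6°, against about -30.7 to -30.9° for the needle. The small sideways offset in the picture is parallax from the needle standing 5.5 mm above the plate. One last check of the keeper and the other objects, then I hand in.

Run:
```python
from h import *
im,d=grab_frame("top"); im2,_=grab_frame("scene"); cv2.imwrite("pics/fin.png",np.hstack([im[::1,:],im2])[:, ::1][:400,:][::1] if 0 else cv2.resize(np.hstack([im[60:330,80:560],im2[60:330,140:460]]),(800,270)))
b=im.astype(int); P=cloud("top",d,(b[...,2]>90)&(b[...,1]<60)); P=P[np.hypot(P[:,0]-614,P[:,1]-96.7)<90]
T=P[P[:,2]>P[:,2].max()-6]; print("stem",(T.min(0)+T.max(0))/2,P[:,2].max())
print(state()["t"],state()["finger_gap"])
hand_in()
```

```text
stem [613.58  97.18 195.88] 198.79100596497142
38.9667 0.9995660241575723
the job is handed in; nothing more can be done
```

View pics/fin.png

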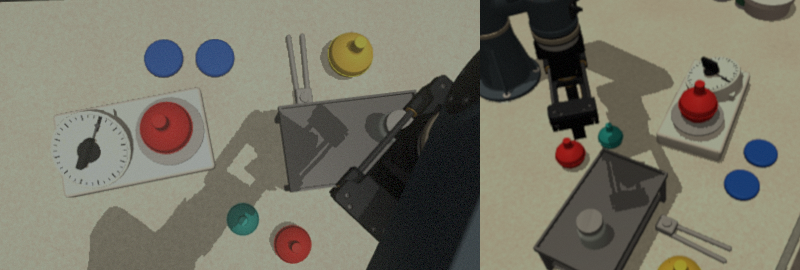

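The job is done and handed in at about 39 s of the 61 s allowed. The large red keeper stands upright on the pan and the dial is tared.

- **Keeper:** I lifted it by the stem from the tier and released it on the pan. Its centre is at about (613.6, 97.2), against a measured pan centre of (613.7, 96.7). It weighed about 1.33 N.
- **Tare:** I turned the knob about 148° anticlockwise in one grasp. After measuring, I regrasped it and trimmed another 1.3°. The last check puts the zero mark at about -30.6° and the needle at about -30.7 to -30.9°, so they agree to roughly 0.3°.
- **Other objects:** In the last picture the jar, press, lids and look-alikes are where they were, and the open gripper is well clear.

**Checks that disagreed:** the network's needle-tip point was 6 to 8° off my own profile measurement and it missed the needle in the last picture. Its zero-mark point was about 2° off. I relied on the profiles and the dial's tick marks instead. The scene camera put the keeper's y position about 1 to 3 mm from the top camera's, and I went by the top camera.

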